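# Lids off: lay four jar lids in the lid rack in the order of their jars

## Task

The four bisque jars in the jar rack are about to be glazed, so take off their lids and lay them in the wooden lid rack, one in each hole, in the same order left to right as the jars stand, so that every lid finds its own jar again. Each lid must sit flat with its flange down in the hole; set the fragile lids down, do not drop them, and leave the jars standing where they are.

Things in the scene. Friction and masses are not known exactly. Their poses are not given: they have to be found in the camera images.
- jar_rack: Fixed low wooden rack, 128 x 470 mm, in front of or behind the lid rack. Origin: centre of its underside; x points away from the robot, y to the robot's left along it (yaw within 0.1 rad). Its floor, 18 mm high, carries the four jars, in any order, in a row at y = +159, +53, -53, -159 mm, x = 0 (each within 3 mm); rails 48 mm and end boards 54 mm above the table.
- lid_rack: Fixed plywood board 100 x 420 mm on two feet, top 45 mm above the table, 15 mm thick, with four round through-holes 56 mm across at y = +144, +48, -48, -144 mm, x = 0. Origin: centre of its underside at table height; x away from the robot, y to the robot's left along the row (yaw within 0.1 rad). A lid seated with its flange in a hole has its origin 45 mm above the rack's.
- lid_straight: Pale bisque lid, rim 74 mm across; round flange below, 40 mm across, 9 mm deep. Origin: centre of the rim's underside (which rests on jar or rack), z up. About 90 g. Flat lid 8 mm thick with a round waisted knob, 28 mm across at its flat top, whose top is 32 mm above the origin.
- lid_globe: Pale bisque lid, rim 74 mm across; round flange below, 40 mm across, 9 mm deep. Origin: centre of the rim's underside (which rests on jar or rack), z up. About 90 g. Domed lid (dome 15 mm high) with a ball knob 25 mm across, whose top is 41 mm above the origin.
- lid_faceted: Pale bisque lid, rim 74 mm across; round flange below, 40 mm across, 9 mm deep. Origin: centre of the rim's underside (which rests on jar or rack), z up. About 90 g. Stepped flat lid 9 mm thick with an upright bar handle 42 mm long (along the lid's x), 12 mm thick (along its y), whose top is 33 mm above the origin. At the start the bar lies within 0.7 rad of the row's direction.
- lid_shouldered: Pale bisque lid, rim 74 mm across; round flange below, 40 mm across, 9 mm deep. Origin: centre of the rim's underside (which rests on jar or rack), z up. About 90 g. Conical lid (cone 17 mm high) with a slim round post knob, 18 mm across at its foot, 16 mm in the middle and 12 mm at the top, whose top is 41 mm above the origin.
- jar_straight: Straight cylindrical bisque jar, 90 mm across, 105 mm high. Loose; at the start it carries its own lid, the lid's origin lying at the jar's top. Neck 62 mm outside, 52 mm inside; mass about 400 g. Origin: centre of its underside, z up.
- jar_globe: Round-bellied bisque jar, 96 mm across, the lowest, 82 mm high. Loose; at the start it carries its own lid, the lid's origin lying at the jar's top. Neck 62 mm outside, 52 mm inside; mass about 400 g. Origin: centre of its underside, z up.
- jar_faceted: Eight-sided bisque jar, 94 mm over its corners, 91 mm high. Loose; at the start it carries its own lid, the lid's origin lying at the jar's top. Neck 62 mm outside, 52 mm inside; mass about 400 g. Origin: centre of its underside, z up.
- jar_shouldered: Bisque jar that widens from a narrow foot to a 95 mm shoulder, 97 mm high. Loose; at the start it carries its own lid, the lid's origin lying at the jar's top. Neck 62 mm outside, 52 mm inside; mass about 400 g. Origin: centre of its underside, z up.
Mind the look-alikes: they are no part of the job. Leave any green, pink or red look-alike of the lid_straight alone.

How it is judged:
By the outcome, as a careful person would: the job done as asked, in the order asked, and still so for the second after the job is handed in, with the robot touching nothing.
It also fails if it takes over 91 s, if anything falls off the work surface, if the arm or the gripper's body presses on something with over 40 N, if the wrist force passes 120 N, or if a joint passes its speed limit or range.

## Robot

A 7-joint arm with a two-finger parallel gripper is mounted at the origin on the work surface. World frame = base frame: x ahead of the robot, y to its left, z up, the work surface at z = 0. Lengths are in m, angles in rad, forces in N, time in s.
With the tool pointing down it reaches from about 0.4 to 0.85 m from the base axis. Payload 10.4 kg.
Tool frame: the origin (TCP) lies at the very end of the fingers, on their centre line; the grasp point (between the pads) lies 19 mm behind it; z points along the fingers, y is the line along which they close (so a half turn about z gives the same grasp; the last joint's range is limited). The gripper opens to 87 mm and grips with 3 to 60 N. Pads are 19 mm wide; open, the fingers measure 117 mm over their backs; the gripper's body (75 mm by 190 mm) begins 51 mm behind the grasp point.
Start: joints at [-1.274, 0.332, -0.065, 1.46, 0.022, 1.35, -0.088], TCP at [0.196, 0.593, 0.223] pointing down, gripper open.
Joint ranges: [-2.6, 2.6], [-0.5, 2.12], [-1.47, 1.34], [0.16, 2.42], [-1.27, 4.41], [0.06, 2.06], [-2.6, 2.6]. Speed limits (rad/s): [2.22, 2.22, 2.79, 2.79, 3.14, 3.14, 3.14].

## Interface

Orientations are given as a unit quaternion [x, y, z, w].
In Python, from bench import r gives the robot as it stands.
- The arm moves only by the tool creep_tool, called after ">>>" by a JSON object that holds its "api" and its "payload", one argument or row to a line. Schema: {"type":"object","properties":{"deltas":{"type":"string"},"squeeze":{"type":"number"},"only":{"type":"string"},"quiet":{"type":"boolean"},"lines":{"type":"string"}},"required":["deltas"],"additionalProperties":false}. deltas is a string of 1 to 12 rows, parted by semicolons, with the numbers parted by spaces; each row has 5 numbers: dx, dy, dz in m, then a turn about the tool's z in rad, then the finger opening in m; each row is the pose to reach, as a shift and turn from the pose commanded when the call began, along the tool's axes at that moment; what a row does not reach only later rows make up. A row lasts 1/10 s, in which the tool goes at most 0.05 m and 0.15 rad, less where a joint would pass 70% of its speed; a pose out of reach is approached as far as the arm can. The fingers move at their own pace and stop on an object; squeeze is the grip in N (left out, the last holds). Time passes only in rows, so rows that do not move let the fingers close. The tool returns the time, the measured TCP pose, the force, the opening and the grip force at its end. only (a regular expression) keeps the lines of the reply that match it, lines (a string "A,B") keeps lines A to B, and quiet returns only ok. Input that does not fit is refused with a message, and nothing moves.
- r.read_state(): the state, without advancing time (a new reading comes with each control period).
- r.camera(name): name is "side" or "top"; returns a dict with "img" (480x640x3 uint8, red, green, blue), "fx", "fy", "cx", "cy" (pixels), "k1" (the pictures are not rectified: a ray, as slopes to the right and down, at radius r is drawn at 1 + k1 r^2 times it, then the intrinsics apply), "pose" (4x4, takes a point from camera to world coordinates). Camera axes: x right, y down, z forward; pixel columns grow to the right and rows downward; lengths in m; the calibration is good to about 2 mm. A picture is of the moment at which its call begins. There is no depth.
- r.close_job(): hands the job in; it is judged then, once.
Trained networks look in the newest picture that a camera, given by its name, has taken for a name from the list of things; names that differ only in an ending like _2 or _b are one class to them, and where a whole thing is asked for, a point or a joint stands for the part that bears it (a point fixed in the world has none). Each returns a list of dicts, best first, with "p" (0 to 1); they miss things now and then, are a little off and sometimes report something else, mostly with a low value. They report only what shows in the picture. A call takes as long as a camera call. They do not tell look-alikes from the thing itself.
- r.recognise(camera, label): "position" ([column, row] as shares, 0 to 1, of the picture: columns of its width, rows of its height, amid what is visible of it).
- r.regions_of(camera, label): "pixels" (480x640 bool, what is visible of it) and "position" ([column, row] as shares, 0 to 1, of the picture: columns of its width, rows of its height, amid what is visible of it).
The state is a dict: "time": time; "joint_positions": joint angles; "joint_vel": joint speeds; "joint_torque": joint torques, N m; "ee_pos": TCP position; "eef_rot": TCP orientation; "ft_force": force on the tool from outside, world axes, zero at the start; "torque": the same for the moment, N m; "width": finger opening in m; "grip_force": force on a finger pad.
Only numpy, scipy, OpenCV 4.12 (cv2) and the standard library are available. Lean on these libraries where they do the work, as an engineer would, in place of code of your own. Each camera call takes 0.05 s, during which the arm holds its last target. There are 200 camera calls.

## Working session

There is one attempt and no reset: what is moved stays moved. The work goes in short steps, Python scripts to look and compute and a tool call to move; the robot and the scene stay as the last step left them, time stands still between calls to the robot, and variables do not carry over. Pictures are saved under pics/ and viewed, at most 14 in all, crops included, and the job is handed in when it is done.

```bash
ls; mkdir -p pics
```

Run:
```python
from bench import r
import cv2
s=r.read_state();print(s)
for n in ("top","side"):
    c=r.camera(n);cv2.imwrite(f"pics/{n}0.png",c["img"][...,::-1]);print(n,c["fx"],c["fy"],c["cx"],c["cy"],c["k1"],c["pose"].tolist() if hasattr(c["pose"],"tolist") else c["pose"])
```

```text
pics
{'time': 0.0, 'joint_positions': array([-1.27362073,  0.33285107, -0.06469206,  1.46099526,  0.02162954,
        1.34992389, -0.08851028]), 'joint_vel': array([-9.00816340e-04, -3.36451899e-05,  8.58880534e-05,  1.31686774e-03,
        1.09929861e-05, -6.20502520e-04,  4.69490497e-04]), 'joint_torque': array([ 3.08526996e-04, -6.23251605e+01,  2.46104272e-02, -3.89896846e+01,
       -6.14192476e-02,  3.97554890e-02,  1.25942856e-04]), 'ee_pos': array([0.19636104, 0.59291045, 0.22174118]), 'eef_rot': array([ 1.59202046e-01,  9.87245744e-01, -7.37648700e-04, -6.64110085e-05]), 'ft_force': array([0.16018364, 0.16239795, 0.22762427]), 'torque': array([-0.05397692,  0.02571344, -0.04084528]), 'grip_force': 0.0, 'width': 0.08695842617534892}
top 504.0591880474003 504.0591880474003 313.89437209237695 249.0560742068565 -0.07885344841056342 [[0.014339240908069305, -0.9970338834775504, 0.07561627713564627, 0.40692233258367183], [-0.9994196793739315, -0.011954473451741244, 0.031896630615159974, -0.07329976932394902], [-0.030898068714544275, -0.0760297689209044, -0.9966267022248327, 1.0114745199398358], [0.0, 0.0, 0.0, 1.0]]
side 510.4788481333997 510.4788481333997 314.65533329468894 236.40114960151303 -0.06781554236478148 [[0.8603180174610345, -0.26493301074712083, 0.4355036264468766, 0.12532783791442542], [-0.5095353267857504, -0.47216434441223, 0.7193292588398637, -0.6548046252149082], [0.015055218007498108, -0.8407564044848157, -0.5412042209078858, 0.5423200472608883], [0.0, 0.0, 0.0, 1.0]]
```

View pics/top0.png

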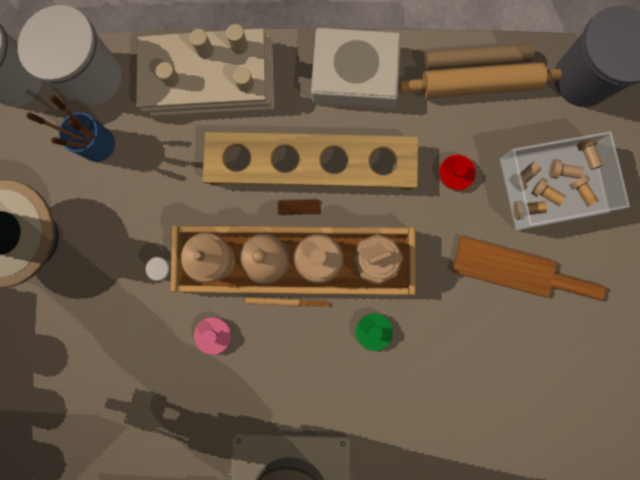

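View pics/side0.png

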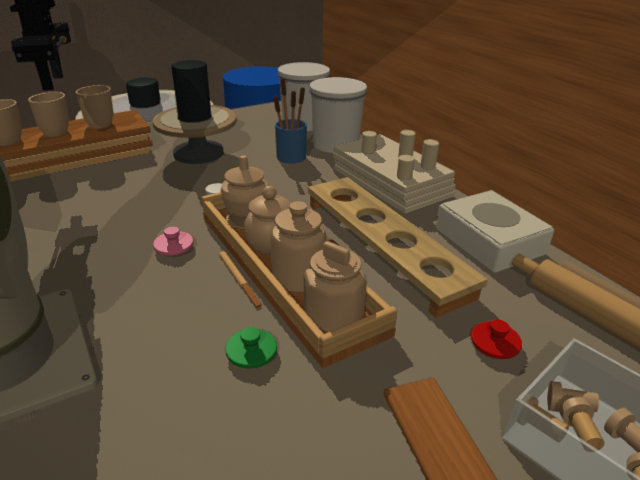

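The jars read left to right in the top view: shouldered (208,257), globe (265,258), straight (318,257), faceted (378,258). The lid rack lies behind them, with holes at about (237,157), (285,158), (334,159) and (383,160). The green, pink and red look-alikes are lying on the table.

Create h.py:
```python
from bench import r
import numpy as np, cv2
from scipy.optimize import least_squares, minimize
def proj(c,P):
    T=np.linalg.inv(np.array(c["pose"])); q=np.asarray(P)@T[:3,:3].T+T[:3,3]
    s=q[:,:2]/q[:,2:]; s=s*(1+c["k1"]*(s**2).sum(1,keepdims=True))
    return s*[c["fx"],c["fy"]]+[c["cx"],c["cy"]]
def back(c,uv,z):
    K=np.array([[c["fx"],0,c["cx"]],[0,c["fy"],c["cy"]],[0,0,1]])
    d=(np.array(uv)-[c["cx"],c["cy"]])/[c["fx"],c["fy"]]; s=d.copy()
    for _ in range(20): s=d/(1+c["k1"]*(s@s))
    M=np.array(c["pose"]); v=M[:3,:3]@[s[0],s[1],1]; return M[:3,3]+v*(z-M[2,3])/v[2]
t=np.linspace(0,2*np.pi,40,endpoint=False)
def rings(L): return np.vstack([np.c_[R*np.cos(t),R*np.sin(t),0*t+z] for R,z in L])
LID={"straight":([(37,0),(37,8)],[(9,8),(14,26),(14,32)]),"globe":([(37,0),(37,4),(28,10),(12,15)],[(8,17),(12,24.5),(12.5,28.5),(9,37.3),(2,41)]),
"faceted":([(37,0),(37,5),(30,9)],None),"shouldered":([(37,0),(37,4),(9,17)],[(9,17),(8,29),(6,41)])}
H={"straight":.123,"globe":.1,"faceted":.109,"shouldered":.115}
def sil(c,parts,S=4):
    m=np.zeros((480*S,640*S),np.uint8)
    for P in parts: cv2.fillConvexPoly(m,cv2.convexHull((proj(c,P)*S).astype(np.float32)).astype(np.int32),1)
    return cv2.resize(m.astype(np.float32),(640,480),interpolation=cv2.INTER_AREA)
def lidparts(n,x,y,yaw,z):
    b,k=LID[n]; o=np.array([x,y,z])
    if k is None:
        B=np.array([[a*21,e*6,h] for a in(1,-1) for e in(1,-1) for h in(9,33)],float); co,si=np.cos(yaw),np.sin(yaw)
        B[:,:2]=B[:,:2]@np.array([[co,si],[-si,co]]); K=B
    else: K=rings(k)
    return [rings(b)/1000+o,K/1000+o]
def fitlid(n,cams,masks,z,x0):
    f=lambda p:sum(np.abs(sil(c,lidparts(n,p[0],p[1],p[2] ,z))-m).sum()/m.sum() for c,m in zip(cams,masks))
    best=None
    for yaw in ([1.0,1.57,2.2] if n=="faceted" else [0]):
        o=minimize(f,[*x0,yaw],method="Nelder-Mead",options=dict(initial_simplex=np.array([[*x0,yaw],[x0[0]+.006,x0[1],yaw],[x0[0],x0[1]+.006,yaw],[*x0,yaw+.3]]),maxiter=120))
        if best is None or o.fun<best.fun: best=o
    return best.x,best.fun
```

Run:
```python
from h import *
C={n:r.camera(n) for n in("top","side")}
for n in H:
    M={}
    for k in C:
        g=r.regions_of(k,"lid_"+n)
        print(n,k,[(round(float(a["p"]),2),np.round(np.array(a["position"])*[640,480]).tolist(),int(a["pixels"].sum())) for a in g][:4])
        M[k]=g
    np.save(f"m_{n}.npy",np.array([[a["pixels"]for a in M[k]][0] if M[k] else np.zeros((480,640),bool) for k in C]))
for n in("lid_rack","jar_rack"):
    g=r.regions_of("top",n); print(n,len(g),g and(g[0]["p"],g[0]["position"]))
    if g:
        np.save(f"m_{n}.npy",g[0]["pixels"]); b=cv2.minAreaRect(cv2.findNonZero(g[0]["pixels"].astype(np.uint8))); z=.045 if n[0]=="l" else .05
        print([np.round(back(C["top"],q,z)[:2],4).tolist() for q in cv2.boxPoints(b)])
for q in((237,157),(285,158),(334,159),(383,160)): print(back(C["top"],q,.04).round(4))
```

```text
straight top [(0.76, [455.0, 174.0], 1092), (0.68, [318.0, 258.0], 1365), (0.6, [374.0, 332.0], 1124), (0.59, [211.0, 333.0], 1195)]
straight side [(0.92, [494.0, 339.0], 1498), (0.68, [253.0, 350.0], 1624), (0.59, [170.0, 244.0], 787), (0.57, [299.0, 219.0], 1169)]
globe top [(0.74, [261.0, 259.0], 1259)]
globe side [(0.59, [264.0, 204.0], 819)]
faceted top [(0.57, [379.0, 258.0], 1321)]
faceted side [(0.87, [333.0, 264.0], 1376)]
shouldered top []
shouldered side [(0.63, [265.0, 206.0], 841), (0.57, [244.0, 175.0], 670)]
lid_rack 1 (0.68, [0.4864, 0.3329])
[[0.6063, 0.1792], [0.7151, 0.1805], [0.7056, -0.2433], [0.5986, -0.2398]]
jar_rack 2 (0.8, [0.4552, 0.5563])
[[0.3932, 0.2347], [0.5227, 0.2378], [0.5224, -0.2387], [0.3953, -0.2373]]
[0.6616 0.1127 0.04  ]
[0.6598 0.0173 0.04  ]
[ 0.6584 -0.0792  0.04  ]
[ 0.6573 -0.1752  0.04  ]
```

Run:
```python
from h import *
C=[r.camera(n) for n in("top","side")]
near={"straight":((318,258),(299,219)),"globe":((261,259),(264,204)),"faceted":((379,258),(333,264)),"shouldered":((208,257),(244,175))}
for n in H:
    ms=[];cs=[]
    for c,k,q in zip(C,("top","side"),near[n]):
        for a in r.regions_of(k,"lid_"+n):
            if np.hypot(*(np.array(a["position"])*[640,480]-q))<8: ms.append(a["pixels"].astype(np.float32));cs.append(c);break
    x0=back(C[0],near[n][0],H[n]+.008)[:2]
    out=[]
    if len(ms)==2: print(n,"top",*[np.round(v,4) for v in fitlid(n,cs[:1],ms[:1],H[n],x0)],"side",*[np.round(v,4) for v in fitlid(n,cs[1:],ms[1:],H[n],x0)])
    p,f=fitlid(n,cs,ms,H[n],x0); print(n,len(ms),p.round(4),round(f,3),x0.round(4),flush=True)
    H[n]=(p,H[n])
im=C[0]["img"].copy()[190:310,160:440]; S=2.8
im=cv2.resize(im,None,fx=S,fy=S,interpolation=cv2.INTER_CUBIC)
def dr(im,c,P,ox,oy,col,S): cv2.polylines(im,[((proj(c,P)-[ox,oy]+.5)*S).astype(np.int32)],True,col,1)
im2=cv2.resize(C[1]["img"][140:310,200:400],None,fx=3.4,fy=3.4,interpolation=cv2.INTER_CUBIC)
for n,(p,z) in H.items():
    for P in lidparts(n,*p,z):
        for I,c,ox,oy,s in((im,C[0],160,190,S),(im2,C[1],200,140,3.4)):
            h=cv2.convexHull(((proj(c,P)-[ox,oy]+.5)*s).astype(np.float32)).astype(np.int32); cv2.polylines(I,[h],True,(0,255,0),1)
cv2.imwrite("pics/f1.png",im[...,::-1]);cv2.imwrite("pics/f2.png",im2[...,::-1])
```

```text
straight top [ 0.4584 -0.0525  0.0116] 0.0245 side [ 0.4601 -0.0516 -0.0346] 0.0771
straight 2 [ 0.4588 -0.0521  0.0502] 0.117 [ 0.4581 -0.0525]
globe top [ 0.4585  0.0507 -0.009 ] 0.0502 side [ 0.4605  0.0549 -0.2513] 0.0935
globe 2 [0.4594 0.0524 0.1017] 0.191 [0.4563 0.0508]
faceted top [ 0.4599 -0.1609  0.9851] 0.0273 side [ 0.4615 -0.1588  1.727 ] 0.0941
faceted 2 [ 0.4603 -0.1607  1.8368] 0.142 [ 0.4603 -0.1604]
shouldered top [ 0.4587  0.1556 -0.4226] 0.0396 side [ 0.4601  0.1594 -0.3618] 0.0616
shouldered 2 [ 0.4587  0.1564 -0.2969] 0.156 [0.4579 0.144 ]
```

View pics/f1.png

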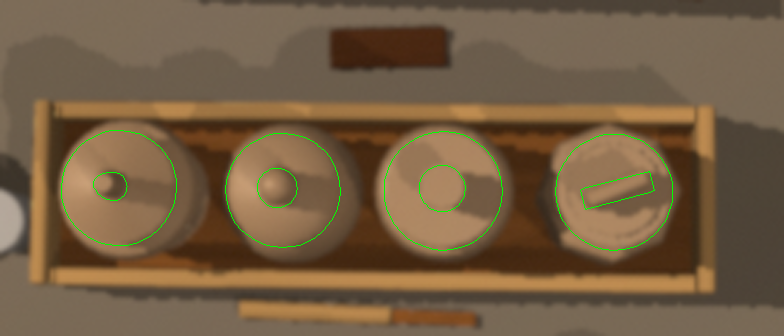

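View pics/f2.png

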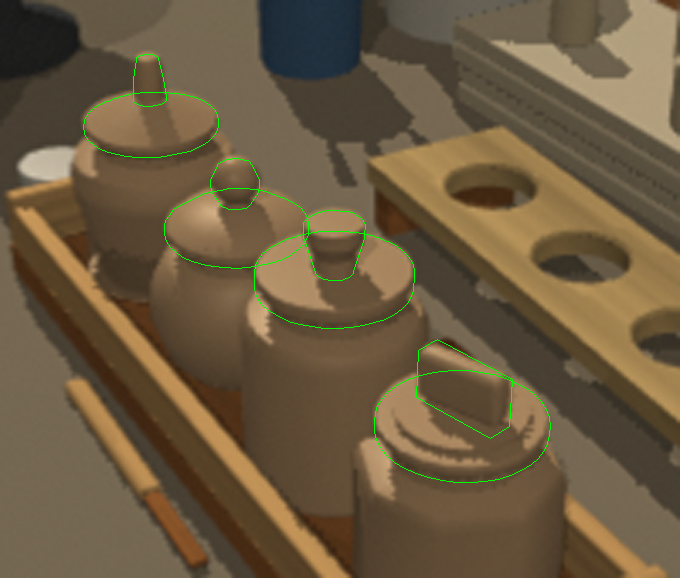

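The fitted outlines match in both views. The lids are at about x = 0.459, y = +0.157, +0.052, -0.052 and -0.161. The bar lies at a yaw of 1.84. Next, move above the shouldered lid.

Create d.py:
```python
import sys
from h import *
from scipy.spatial.transform import Rotation as R
s=r.read_state(); A=R.from_quat(s["eef_rot"]).as_matrix()
x,y,z,th=map(float,sys.argv[1:5]) # target tcp and world angle of tool y
d=A.T@(np.array([x,y,z])-s["ee_pos"]); a=np.arctan2(A[1,1],A[0,1])
print("t",round(s["time"],2),"d",d.round(4),"turn",round(float(np.arctan(np.tan(a-th))),4),"w",round(s["width"],4),"j7",s["joint_positions"][6].round(2))
```

```text
(no output)
```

>>> {"api": "creep_tool", "payload": {
  "deltas": "-0.3865 -0.331 0.02 1.25 0.06;-0.3865 -0.331 0.02 1.25 0.06;-0.3865 -0.331 0.02 1.25 0.06;-0.3865 -0.331 0.02 1.25 0.06;-0.3865 -0.331 0.02 1.25 0.06;-0.3865 -0.331 0.02 1.25 0.06;-0.3865 -0.331 0.02 1.25 0.06;-0.3865 -0.331 0.02 1.25 0.06;-0.3865 -0.331 0.02 1.25 0.06;-0.3865 -0.331 0.02 1.25 0.06;-0.3865 -0.331 0.02 1.25 0.06;-0.3865 -0.331 0.02 1.25 0.06",
  "squeeze": 20
}}

```text
time: 2.4
ee_pos: [0.46, 0.1561, 0.2026]
eef_rot: [0.708, 0.706, 0.0, 0.0]
ft_force: [0.1, 0.9, -0.0]
width: 0.0603
grip_force: 0.0
```

```bash
python3 d.py .459 .157 .134 0
```

```text
t 2.4 d [ 0.0009 -0.001   0.0686] turn -0.0026 w 0.0603 j7 -0.41
```

>>> {"api": "creep_tool", "payload": {
  "deltas": "0.001 -0.001 0.04 0 0.05;0.001 -0.001 0.06 0 0.04;0.001 -0.001 0.0685 0 0.04;0.001 -0.001 0.0685 0 0.04"
}}

```text
time: 2.8
ee_pos: [0.4573, 0.1597, 0.1334]
eef_rot: [0.706, 0.708, -0.001, -0.0]
ft_force: [-0.3, 0.7, 0.2]
width: 0.0416
grip_force: 0.0
```

>>> {"api": "creep_tool", "payload": {
  "deltas": "0 0 0 0 0.0;0 0 0 0 0.0;0 0 0 0 0.0;0 0 0 0 0.0;0 0 0 0 0.0;0 0 0 0 0.0",
  "squeeze": 20
}}

```text
time: 3.4
ee_pos: [0.4588, 0.1588, 0.1346]
eef_rot: [0.707, 0.707, 0.001, 0.0]
ft_force: [-0.4, 1.1, 5.3]
width: 0.0163
grip_force: 20.1
```

```bash
python3 d.py .660 .113 .2 0
```

```text
t 3.4 d [-0.046   0.2012 -0.0652] turn 0.001 w 0.0163 j7 -0.39
```

>>> {"api": "creep_tool", "payload": {
  "deltas": "0 0 0 0 0.0;0 0 -0.01 0 0.0;0 0 -0.02 0 0.0;0 0 -0.04 0 0.0;0 0 -0.06 0 0.0;0 0 -0.06 0 0.0",
  "squeeze": 30
}}

```text
time: 4.0
ee_pos: [0.4596, 0.1591, 0.1969]
eef_rot: [0.707, 0.707, 0.002, 0.0]
ft_force: [-0.5, 0.4, -1.1]
width: 0.0156
grip_force: 29.9
```

```bash
python3 d.py .660 .113 .19 0
```

Run:
```python
from h import *
im=r.camera("side")["img"][60:300,140:460]
cv2.imwrite("pics/s1.png",cv2.resize(im[...,::-1],None,fx=2,fy=2))
```

```text
t 4.0 d [-0.0463  0.2004  0.0075] turn 0.0009 w 0.0156 j7 -0.41
```

View pics/s1.png

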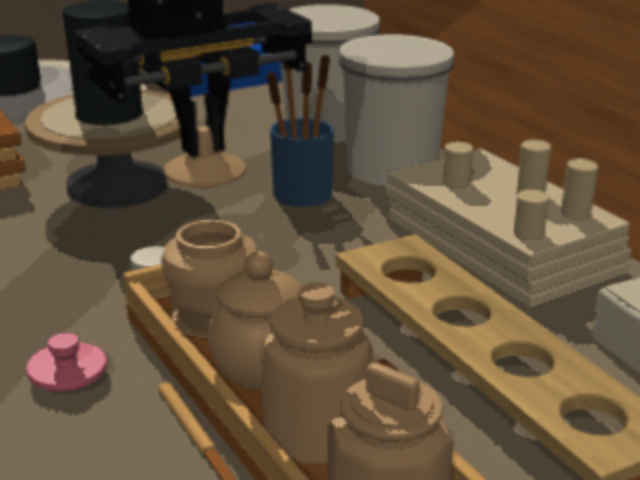

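The shouldered lid is held level at about (205,165) in the crop, and its jar still stands in place. Next, carry it to hole 1.

>>> {"api": "creep_tool", "payload": {
  "deltas": "-0.01 0.045 0 0 0;-0.02 0.09 0 0 0;-0.03 0.13 0 0 0;-0.04 0.17 0 0 0;-0.046 0.2005 0.02 0 0;-0.046 0.2005 0.05 0 0;-0.046 0.2005 0.08 0 0;-0.046 0.2005 0.1 0 0;-0.046 0.2005 0.1 0 0;-0.046 0.2005 0.1 0 0"
}}

```text
time: 5.05
ee_pos: [0.6586, 0.1127, 0.0939]
eef_rot: [0.707, 0.707, -0.0, -0.0]
ft_force: [0.0, -0.3, -0.1]
width: 0.0157
grip_force: 29.9
```

```bash
python3 d.py .660 .113 .064 0
```

Run:
```python
from h import *
a=r.camera("side");b=r.camera("top")
im=np.hstack([cv2.resize(a["img"][140:320,250:500],None,fx=1.6,fy=1.6),cv2.resize(b["img"][100:220,180:430],None,fx=1.6,fy=1.6).repeat(1,0)[:192].copy() if 0 else cv2.resize(cv2.copyMakeBorder(b["img"][100:220,180:430],0,60,0,0,cv2.BORDER_CONSTANT),None,fx=1.6,fy=1.6)])
cv2.imwrite("pics/s2.png",im[...,::-1])
# hole ellipses (side view), dark-blob fit in the holes not covered
for y in(.0165,-.079,-.175): print(proj(a,[[.6585+.015*(y+.031),y,.045]]).round(1),proj(b,[[.6585+.015*(y+.031),y,.045]]).round(1))
```

```text
t 5.05 d [0.0004 0.0014 0.0299] turn 0.0009 w 0.0157 j7 -0.06
[[371.5 215.5]] [[285.2 157.7]]
[[402.2 239.3]] [[333.9 158.7]]
[[437.8 267. ]] [[383.2 159.8]]
```

View pics/s2.png

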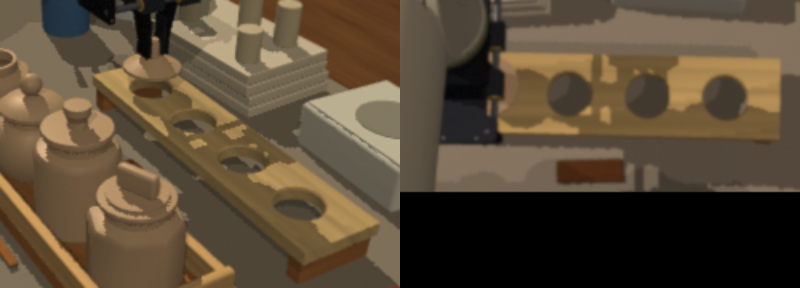

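The side-view hole centres agree with the model to within about 1 px: (371,217), (402,239) and (436,267). The lid hangs above hole 1, so I'll lower it.

>>> {"api": "creep_tool", "payload": {
  "deltas": "0 0.001 0.01 0 0;0 0.001 0.02 0 0;0 0.001 0.026 0 0;0 0.001 0.028 0 0;0 0.001 0.028 0 0"
}}

```text
time: 5.65
ee_pos: [0.6596, 0.1128, 0.0656]
eef_rot: [0.707, 0.707, -0.0, -0.0]
ft_force: [-0.7, -0.0, -0.9]
width: 0.0162
grip_force: 29.9
```

>>> {"api": "creep_tool", "payload": {
  "deltas": "0 0 0.001 0 0;0 0 0.002 0 0;0 0 0.002 0 0"
}}

```text
time: 5.95
ee_pos: [0.6602, 0.1128, 0.0648]
eef_rot: [0.707, 0.707, 0.0, 0.0]
ft_force: [-1.5, 0.1, 4.7]
width: 0.0159
grip_force: 30.1
```

>>> {"api": "creep_tool", "payload": {
  "deltas": "0 0 0 0 0.018;0 0 0 0 0.022;0 0 0 0 0.03;0 0 0 0 0.05;0 0 -0.02 0 0.05;0 0 -0.06 0 0.05;0 0 -0.1 0 0.05;0 0 -0.12 0 0.05"
}}

```text
time: 6.75
ee_pos: [0.6611, 0.1128, 0.1879]
eef_rot: [0.707, 0.707, 0.002, 0.001]
ft_force: [0.3, -0.1, 0.7]
width: 0.0493
grip_force: 0.0
```

```bash
python3 d.py .4594 .052 .185 0
```

```text
t 6.75 d [-0.0606 -0.2018  0.002 ] turn 0.0008 w 0.0493 j7 -0.08
```

>>> {"api": "creep_tool", "payload": {
  "deltas": "-0.015 -0.045 0 0 0.05;-0.03 -0.09 0 0 0.05;-0.045 -0.135 0 0 0.05;-0.055 -0.175 0 0 0.05;-0.0605 -0.2015 0 0 0.05;-0.0605 -0.2015 0 0 0.05;-0.0605 -0.2015 0.02 0 0.05;-0.0605 -0.2015 0.035 0 0.05;-0.0605 -0.2015 0.035 0 0.05"
}}

```text
time: 7.65
ee_pos: [0.4578, 0.052, 0.1476]
eef_rot: [0.707, 0.707, -0.001, -0.0]
ft_force: [-1.0, 0.4, 0.6]
width: 0.0498
grip_force: 0.0
```

```bash
python3 d.py .4594 .052 .116 0
```

```text
t 7.65 d [0.0001 0.0016 0.0316] turn 0.001 w 0.0498 j7 -0.2
```

>>> {"api": "creep_tool", "payload": {
  "deltas": "0 0.001 0.015 0 0.05;0 0.001 0.026 0 0.045;0 0.001 0.031 0 0.04;0 0.001 0.031 0 0.04;0 0.001 0.031 0 0;0 0.001 0.031 0 0;0 0.001 0.031 0 0;0 0.001 0.031 0 0;0 0.001 0.031 0 0;0 0.001 0.031 0 0",
  "squeeze": 25
}}

```text
time: 8.65
ee_pos: [0.4598, 0.0522, 0.1184]
eef_rot: [0.707, 0.707, 0.0, 0.0]
ft_force: [-0.5, -0.6, 5.4]
width: 0.0235
grip_force: 25.0
```

```bash
python3 d.py .6588 .017 .185 0
```

```text
t 8.65 d [-0.0354  0.1991 -0.0664] turn 0.001 w 0.0235 j7 -0.18
```

The opening is only 23.5 mm and there is an upward reaction, so the pads sit above the ball's equator. I'll go a little lower.

>>> {"api": "creep_tool", "payload": {
  "deltas": "0 0 0 0 0.032;0 0 0 0 0.032;0 0 0.0015 0 0.032;0 0 0.003 0 0.032;0 0 0.003 0 0.032"
}}

```text
time: 9.15
ee_pos: [0.4595, 0.0521, 0.1151]
eef_rot: [0.707, 0.707, 0.0, -0.0]
ft_force: [-2.1, -0.3, 4.4]
width: 0.0317
grip_force: 2.0
```

>>> {"api": "creep_tool", "payload": {
  "deltas": "0 0 0 0 0;0 0 0 0 0;0 0 0 0 0;0 0 0 0 0",
  "squeeze": 25
}}

```text
time: 9.55
ee_pos: [0.4598, 0.0522, 0.1154]
eef_rot: [0.707, 0.707, 0.0, 0.0]
ft_force: [-1.9, 0.4, 6.3]
width: 0.0234
grip_force: 25.8
```

>>> {"api": "creep_tool", "payload": {
  "deltas": "0 0 0 0 0;0 0 -0.001 0 0;0 0 -0.003 0 0;0 0 -0.006 0 0;0 0 -0.012 0 0;0 0 -0.03 0 0;0 0 -0.06 0 0;0 0 -0.06 0 0",
  "squeeze": 35
}}

```text
time: 10.35
ee_pos: [0.4614, 0.0524, 0.1787]
eef_rot: [0.707, 0.707, 0.003, 0.001]
ft_force: [0.1, -0.2, -1.4]
width: 0.0232
grip_force: 35.5
```

```bash
python3 d.py .6588 .017 .185 0
```

Run:
```python
from h import *
a=r.camera("side");im=a["img"][60:300,140:460]
cv2.imwrite("pics/s3.png",cv2.resize(im[...,::-1],None,fx=2.4,fy=2.4))
```

```text
t 10.35 d [-0.0355  0.1974 -0.0054] turn 0.0007 w 0.0232 j7 -0.21
```

View pics/s3.png

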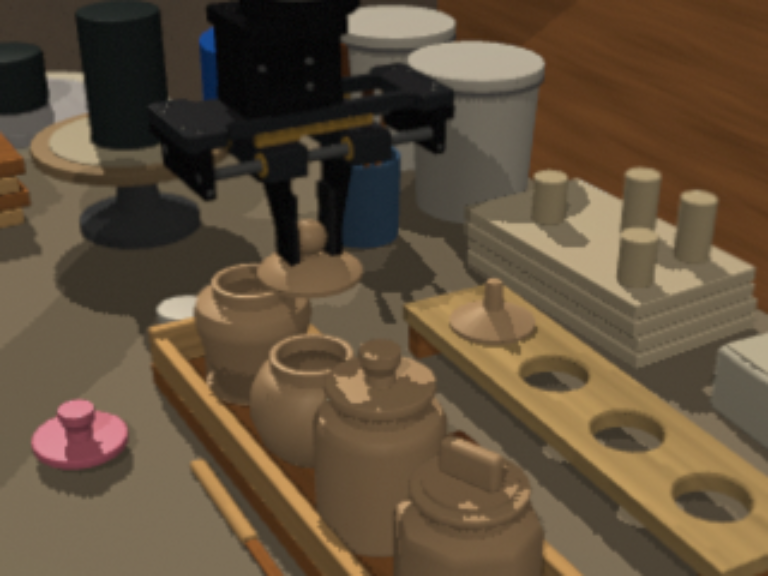

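The globe lid is held level at (310,270) in the crop, and the shouldered lid sits flat in hole 1 at (492,315).

>>> {"api": "creep_tool", "payload": {
  "deltas": "-0.01 0.045 0 0 0;-0.02 0.09 0 0 0;-0.03 0.13 0 0 0;-0.0355 0.17 0 0 0;-0.0355 0.1985 0.02 0 0;-0.0355 0.1985 0.05 0 0;-0.0355 0.1985 0.08 0 0;-0.0355 0.1985 0.09 0 0;-0.0355 0.1985 0.09 0 0"
}}

```text
time: 11.3
ee_pos: [0.6566, 0.0168, 0.0831]
eef_rot: [0.707, 0.707, -0.001, -0.001]
ft_force: [0.5, -0.6, 0.1]
width: 0.023
grip_force: 36.3
```

```bash
python3 d.py .6588 .017 .0605 0
```

```text
t 11.3 d [0.0002 0.0023 0.0226] turn 0.001 w 0.023 j7 0.12
```

>>> {"api": "creep_tool", "payload": {
  "deltas": "0 0.001 0.008 0 0;0 0.001 0.016 0 0;0 0.001 0.02 0 0;0 0.001 0.021 0 0;0 0.001 0.021 0 0"
}}

```text
time: 11.8
ee_pos: [0.659, 0.0168, 0.0642]
eef_rot: [0.707, 0.707, 0.0, 0.0]
ft_force: [-0.3, 0.1, -0.7]
width: 0.0233
grip_force: 36.3
```

```bash
python3 d.py .6588 .017 .0605 0
```

```text
t 11.8 d [ 0.0002 -0.0002  0.0037] turn 0.001 w 0.0233 j7 0.13
```

>>> {"api": "creep_tool", "payload": {
  "deltas": "0 0 0.001 0 0;0 0 0.002 0 0;0 0 0.003 0 0;0 0 0.003 0 0"
}}

```text
time: 12.2
ee_pos: [0.6589, 0.0169, 0.0609]
eef_rot: [0.707, 0.707, -0.0, -0.0]
ft_force: [0.4, -0.5, -1.6]
width: 0.0232
grip_force: 36.3
```

>>> {"api": "creep_tool", "payload": {
  "deltas": "0 0 0.0005 0 0;0 0 0.001 0 0;0 0 0.001 0 0"
}}

```text
time: 12.5
ee_pos: [0.659, 0.0168, 0.0605]
eef_rot: [0.707, 0.707, 0.0, -0.0]
ft_force: [-1.6, -0.5, 4.9]
width: 0.0228
grip_force: 37.8
```

Contact; release and go to the straight lid.

>>> {"api": "creep_tool", "payload": {
  "deltas": "0 0 0 0 0.026;0 0 0 0 0.03;0 0 0 0 0.036;0 0 0 0 0.05;0 0 -0.02 0 0.05;0 0 -0.06 0 0.05;0 0 -0.1 0 0.05;0 0 -0.125 0 0.05;0 0 -0.125 0 0.05"
}}

```text
time: 13.4
ee_pos: [0.6606, 0.0166, 0.189]
eef_rot: [0.707, 0.707, 0.002, 0.002]
ft_force: [-0.2, -0.4, -0.0]
width: 0.05
grip_force: 0.0
```

```bash
python3 d.py .459 -.052 .185 0
```

```text
t 13.4 d [-0.0684 -0.2017  0.0028] turn 0.0008 w 0.05 j7 0.09
```

>>> {"api": "creep_tool", "payload": {
  "deltas": "-0.015 -0.045 0 0 0.05;-0.03 -0.09 0 0 0.05;-0.045 -0.135 0 0 0.05;-0.06 -0.175 0 0 0.05;-0.0685 -0.2005 0 0 0.05;-0.0685 -0.2005 0 0 0.05;-0.0685 -0.2005 0.02 0 0.05;-0.0685 -0.2005 0.02 0 0.05"
}}

```text
time: 14.2
ee_pos: [0.4573, -0.0514, 0.1629]
eef_rot: [0.707, 0.708, -0.001, -0.001]
ft_force: [0.6, -0.3, 0.2]
width: 0.0502
grip_force: 0.0
```

```bash
python3 d.py .459 -.052 .133 0
```

```text
t 14.2 d [-0.0005  0.0018  0.0299] turn 0.0016 w 0.0502 j7 0.02
```

>>> {"api": "creep_tool", "payload": {
  "deltas": "0 0.001 0.015 0 0.05;0 0.001 0.024 0 0.05;0 0.001 0.0285 0 0.045;0 0.001 0.0285 0 0.045"
}}

```text
time: 14.6
ee_pos: [0.4593, -0.0519, 0.1361]
eef_rot: [0.707, 0.707, -0.001, -0.0]
ft_force: [0.2, 0.3, 0.6]
width: 0.0458
grip_force: 0.0
```

>>> {"api": "creep_tool", "payload": {
  "deltas": "0 0 0 0 0;0 0 0 0 0;0 0 0 0 0;0 0 0 0 0;0 0 0 0 0",
  "squeeze": 25
}}

```text
time: 15.1
ee_pos: [0.4598, -0.0518, 0.1369]
eef_rot: [0.707, 0.707, 0.0, 0.0]
ft_force: [-0.7, -0.1, 3.7]
width: 0.0262
grip_force: 25.0
```

```bash
python3 d.py .657 -.079 .185 0
```

```text
t 15.1 d [-0.0274  0.1972 -0.048 ] turn 0.0011 w 0.0262 j7 0.04
```

>>> {"api": "creep_tool", "payload": {
  "deltas": "0 0 0 0 0;0 0 -0.001 0 0;0 0 -0.003 0 0;0 0 -0.006 0 0;0 0 -0.012 0 0;0 0 -0.03 0 0;0 0 -0.05 0 0;0 0 -0.05 0 0",
  "squeeze": 35
}}

```text
time: 15.9
ee_pos: [0.4609, -0.0519, 0.189]
eef_rot: [0.707, 0.707, 0.002, 0.001]
ft_force: [0.1, 0.4, -1.0]
width: 0.026
grip_force: 35.0
```

```bash
python3 d.py .657 -.079 .185 0
```

Run:
```python
from h import *
a=r.camera("side");im=a["img"][60:300,180:500]
cv2.imwrite("pics/s4.png",cv2.resize(im[...,::-1],None,fx=2.4,fy=2.4))
```

```text
t 15.9 d [-0.0272  0.196   0.0048] turn 0.0008 w 0.026 j7 0.0
```

View pics/s4.png

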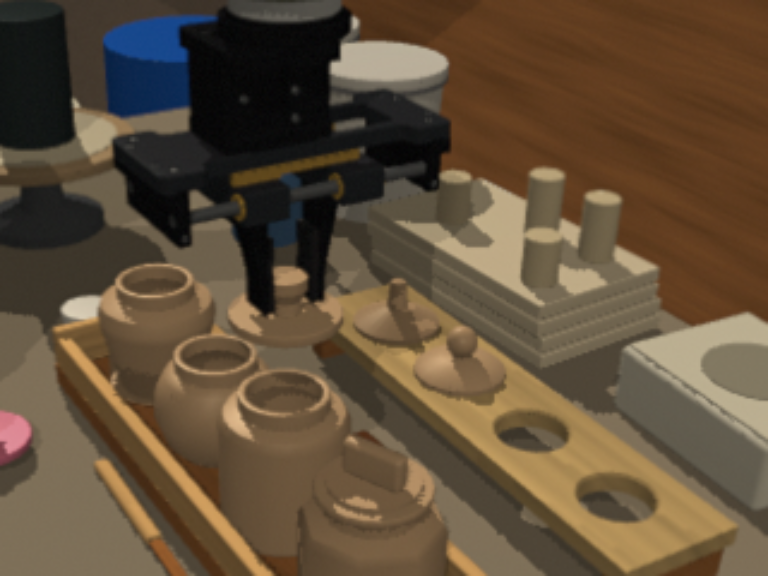

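The straight lid is held level at (287,310), and two lids are seated flat.

>>> {"api": "creep_tool", "payload": {
  "deltas": "-0.01 0.045 0 0 0;-0.02 0.09 0 0 0;-0.027 0.13 0 0 0;-0.027 0.17 0 0 0;-0.027 0.198 0.02 0 0;-0.027 0.198 0.05 0 0;-0.027 0.198 0.08 0 0;-0.027 0.198 0.1 0 0;-0.027 0.198 0.105 0 0;-0.027 0.198 0.115 0 0;-0.027 0.198 0.115 0 0"
}}

```text
time: 17.05
ee_pos: [0.6573, -0.0786, 0.0709]
eef_rot: [0.707, 0.707, -0.0, -0.0]
ft_force: [-0.4, 0.2, -0.4]
width: 0.0263
grip_force: 35.0
```

```bash
python3 d.py .657 -.079 .059 0
```

```text
t 17.05 d [-0.0004 -0.0002  0.0119] turn 0.001 w 0.0263 j7 0.31
```

>>> {"api": "creep_tool", "payload": {
  "deltas": "0 0 0.004 0 0;0 0 0.007 0 0;0 0 0.009 0 0;0 0 0.01 0 0;0 0 0.01 0 0"
}}

```text
time: 17.55
ee_pos: [0.6576, -0.0786, 0.0615]
eef_rot: [0.707, 0.707, 0.0, -0.0]
ft_force: [-0.4, 0.2, -0.3]
width: 0.0262
grip_force: 35.0
```

>>> {"api": "creep_tool", "payload": {
  "deltas": "0 0 0.0005 0 0;0 0 0.001 0 0;0 0 0.0015 0 0;0 0 0.0015 0 0"
}}

```text
time: 17.95
ee_pos: [0.6575, -0.0787, 0.06]
eef_rot: [0.707, 0.707, 0.0, -0.0]
ft_force: [0.2, -0.7, -0.2]
width: 0.0261
grip_force: 35.0
```

>>> {"api": "creep_tool", "payload": {
  "deltas": "0 0 0.0005 0 0;0 0 0.001 0 0;0 0 0.001 0 0"
}}

```text
time: 18.25
ee_pos: [0.6576, -0.0787, 0.0591]
eef_rot: [0.707, 0.707, 0.0, -0.0]
ft_force: [-0.9, 0.0, -0.6]
width: 0.0262
grip_force: 35.0
```

>>> {"api": "creep_tool", "payload": {
  "deltas": "0 0 0.0005 0 0;0 0 0.0005 0 0"
}}

```text
time: 18.45
ee_pos: [0.6576, -0.0787, 0.059]
eef_rot: [0.707, 0.707, 0.0, -0.0]
ft_force: [-2.2, 1.0, 4.9]
width: 0.0264
grip_force: 35.0
```

>>> {"api": "creep_tool", "payload": {
  "deltas": "0 0 0 0 0.029;0 0 0 0 0.032;0 0 0 0 0.038;0 0 0 0 0.05;0 0 -0.02 0 0.05;0 0 -0.06 0 0.05;0 0 -0.1 0 0.05;0 0 -0.12 0 0.05;0 0 -0.12 0 0.05"
}}

```text
time: 19.35
ee_pos: [0.6592, -0.0792, 0.1821]
eef_rot: [0.707, 0.707, 0.002, 0.002]
ft_force: [0.4, 0.1, 0.0]
width: 0.0501
grip_force: 0.0
```

```bash
python3 d.py .4603 -.1607 .165 0.266
```

```text
t 19.35 d [-0.0813 -0.1991  0.016 ] turn -0.2651 w 0.0501 j7 0.27
```

>>> {"api": "creep_tool", "payload": {
  "deltas": "-0.018 -0.045 0 -0.1 0.05;-0.036 -0.09 0 -0.2 0.05;-0.054 -0.135 0 -0.265 0.05;-0.072 -0.175 0 -0.265 0.05;-0.081 -0.1985 0 -0.265 0.05;-0.081 -0.1985 0.01 -0.265 0.05;-0.081 -0.1985 0.018 -0.265 0.05;-0.081 -0.1985 0.018 -0.265 0.05"
}}

```text
time: 20.15
ee_pos: [0.459, -0.159, 0.159]
eef_rot: [0.607, 0.795, -0.001, -0.001]
ft_force: [-0.1, 0.5, -0.5]
width: 0.0497
grip_force: 0.0
```

```bash
python3 d.py .4603 -.1607 .121 0.266
```

```text
t 20.15 d [-0.002   0.0009  0.038 ] turn 0.0012 w 0.0497 j7 0.56
```

Run:
```python
from h import *
a=r.camera("side");im=a["img"][60:300,180:500]
cv2.imwrite("pics/s5.png",cv2.resize(im[...,::-1],None,fx=2.4,fy=2.4))
```

```text
(no output)
```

View pics/s5.png

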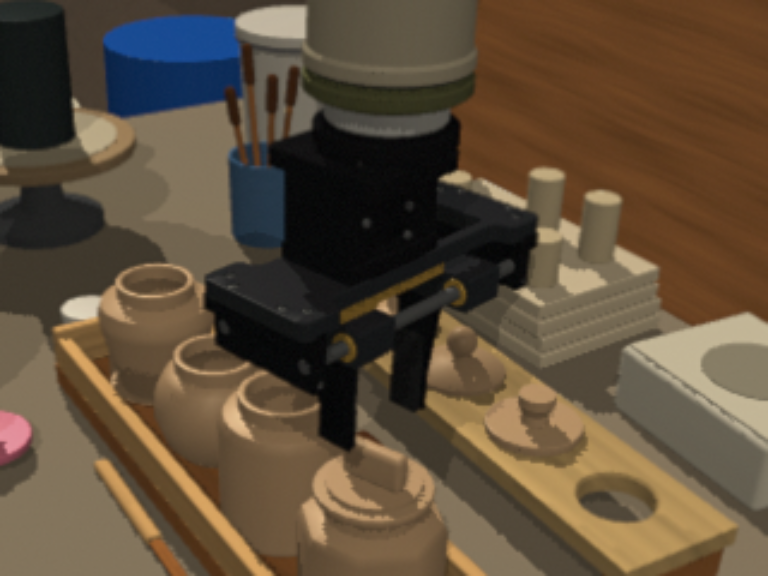

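The gripper straddles the bar at about (375,465), and the straight lid is seated at (537,420). Descend.

>>> {"api": "creep_tool", "payload": {
  "deltas": "-0.0015 0.001 0.015 0 0.05;-0.0015 0.001 0.028 0 0.05;-0.0015 0.001 0.035 0 0.045;-0.0015 0.001 0.036 0 0.04;-0.0015 0.001 0.036 0 0.04"
}}

```text
time: 20.7
ee_pos: [0.4606, -0.1611, 0.1245]
eef_rot: [0.607, 0.795, -0.0, -0.0]
ft_force: [0.9, -0.3, -0.1]
width: 0.0412
grip_force: 0.0
```

>>> {"api": "creep_tool", "payload": {
  "deltas": "0 0 0 0 0;0 0 0 0 0;0 0 0 0 0;0 0 0 0 0;0 0 0 0 0;0 0 0 0 0",
  "squeeze": 25
}}

```text
time: 21.3
ee_pos: [0.4606, -0.161, 0.1247]
eef_rot: [0.607, 0.795, 0.0, 0.0]
ft_force: [-1.0, -0.7, 1.9]
width: 0.0115
grip_force: 25.0
```

```bash
python3 d.py .6557 -.175 .185 0.266
```

```text
t 21.3 d [-0.0648  0.1846 -0.0603] turn 0.0 w 0.0115 j7 0.6
```

>>> {"api": "creep_tool", "payload": {
  "deltas": "0 0 0 0 0;0 0 -0.001 0 0;0 0 -0.003 0 0;0 0 -0.006 0 0;0 0 -0.012 0 0;0 0 -0.03 0 0;0 0 -0.055 0 0;0 0 -0.055 0 0",
  "squeeze": 35
}}

```text
time: 22.1
ee_pos: [0.4621, -0.1616, 0.1826]
eef_rot: [0.607, 0.795, 0.001, 0.002]
ft_force: [1.2, -0.8, -1.6]
width: 0.0117
grip_force: 35.0
```

>>> {"api": "creep_tool", "payload": {
  "deltas": "-0.015 0.045 0 0 0;-0.03 0.09 0 0 0;-0.045 0.13 0 0 0;-0.06 0.165 0 0 0;-0.065 0.1845 0.02 0 0;-0.065 0.1845 0.05 0 0;-0.065 0.1845 0.08 0 0;-0.065 0.1845 0.1 0 0;-0.065 0.1845 0.105 0 0;-0.065 0.1845 0.105 0 0"
}}

```text
time: 23.1
ee_pos: [0.6552, -0.1751, 0.0739]
eef_rot: [0.607, 0.795, -0.0, -0.001]
ft_force: [-0.3, -0.4, -0.2]
width: 0.0116
grip_force: 35.0
```

```bash
python3 d.py .6557 -.175 .061 0.266
```

Run:
```python
from h import *
a=r.camera("side");im=a["img"][80:320,200:520]
cv2.imwrite("pics/s6.png",cv2.resize(im[...,::-1],None,fx=2.4,fy=2.4))
```

```text
t 23.1 d [0.     0.0005 0.0129] turn 0.0001 w 0.0116 j7 0.73
```

View pics/s6.png

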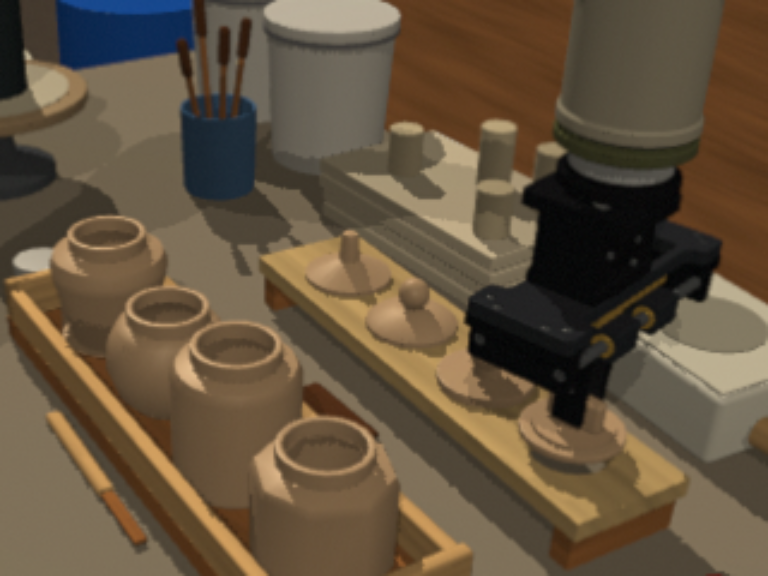

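The faceted lid is above hole 4 at (572,430), and all the jars are standing. Lower it.

>>> {"api": "creep_tool", "payload": {
  "deltas": "0 0 0.004 0 0;0 0 0.008 0 0;0 0 0.01 0 0;0 0 0.011 0 0;0 0 0.011 0 0"
}}

```text
time: 23.65
ee_pos: [0.6556, -0.1752, 0.0635]
eef_rot: [0.607, 0.795, 0.0, -0.0]
ft_force: [-0.5, -0.2, -1.0]
width: 0.0115
grip_force: 35.0
```

>>> {"api": "creep_tool", "payload": {
  "deltas": "0 0 0.0005 0 0;0 0 0.001 0 0;0 0 0.001 0 0"
}}

```text
time: 23.95
ee_pos: [0.6556, -0.1753, 0.0625]
eef_rot: [0.607, 0.795, 0.0, -0.0]
ft_force: [0.1, 0.2, -0.9]
width: 0.0113
grip_force: 35.0
```

>>> {"api": "creep_tool", "payload": {
  "deltas": "0 0 0.0005 0 0;0 0 0.001 0 0;0 0 0.001 0 0"
}}

```text
time: 24.25
ee_pos: [0.6556, -0.1752, 0.0614]
eef_rot: [0.607, 0.795, 0.0, -0.0]
ft_force: [0.6, 0.3, -1.3]
width: 0.0115
grip_force: 35.0
```

>>> {"api": "creep_tool", "payload": {
  "deltas": "0 0 0.0005 0 0;0 0 0.0005 0 0"
}}

```text
time: 24.45
ee_pos: [0.6556, -0.1753, 0.0609]
eef_rot: [0.607, 0.795, 0.0, -0.0]
ft_force: [0.4, -0.1, -1.0]
width: 0.0116
grip_force: 35.0
```

>>> {"api": "creep_tool", "payload": {
  "deltas": "0 0 0.0005 0 0;0 0 0.0005 0 0"
}}

```text
time: 24.65
ee_pos: [0.6556, -0.1753, 0.0608]
eef_rot: [0.607, 0.795, 0.0, -0.0]
ft_force: [-2.2, 0.2, 2.5]
width: 0.0118
grip_force: 35.0
```

>>> {"api": "creep_tool", "payload": {
  "deltas": "0 0 0 0 0.014;0 0 0 0 0.018;0 0 0 0 0.026;0 0 0 0 0.05;0 0 -0.02 0 0.05;0 0 -0.06 0 0.05;0 0 -0.1 0 0.05;0 0 -0.15 0 0.05;0 -0.05 -0.17 0 0.05;0 -0.1 -0.17 0 0.05;0 -0.15 -0.17 0 0.05;0 -0.15 -0.17 0 0.05"
}}

```text
time: 25.85
ee_pos: [0.5052, -0.2181, 0.2307]
eef_rot: [0.61, 0.793, 0.001, -0.001]
ft_force: [-0.0, -0.5, 0.6]
width: 0.0498
grip_force: 0.0
```

Run:
```python
from h import *
C=[r.camera("top"),r.camera("side")]
a=cv2.resize(C[1]["img"][120:340,190:510],None,fx=2.4,fy=2.4)
cv2.imwrite("pics/s7.png",a[...,::-1])
```

```text
(no output)
```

View pics/s7.png

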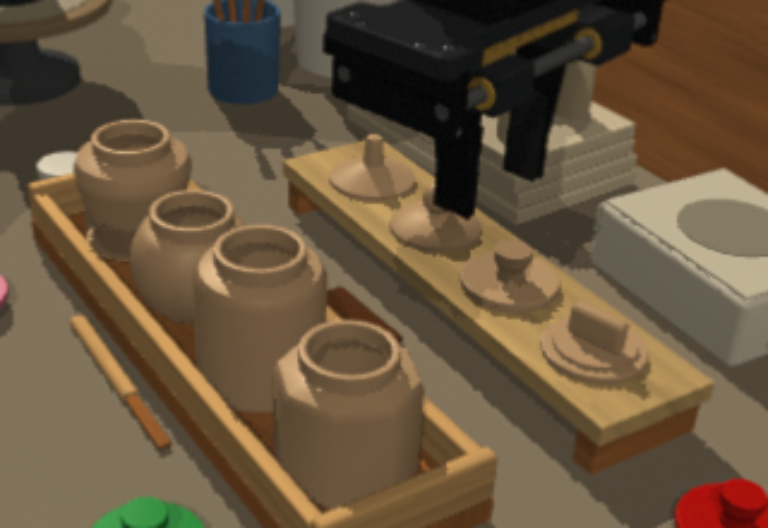

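All four lids sit flat in the right order, at (372,175), (435,225), (510,280) and (595,345). The four jars stand upright and the arm is clear.

```bash
python3 -c "
from bench import r
print(r.close_job())"
```

```text
the job is handed in; nothing more can be done
None
```

All four lids lie flat in the lid rack in jar order (shouldered, globe, straight, faceted), the jars were not displaced, and the job was handed in after about 26 s of the 91 s allowed.

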